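Copy the booklet lying on the copier's glass

TASK

Make a copy of the booklet on the copier's glass: press the raised end of the power strip's rocker right down to switch it on, press the copier's power key, push the lid down gently until it is fully shut, and then press the big start key. Work with closed fingers: push and press only, in that order, pressing each key right in and letting it come up again. Do not press the stop or paper key, do not lift the lid, and leave the booklet and everything else on the desk where it is.

Things in the scene. Friction and masses are not known exactly. Their poses are not given: they have to be found in the camera images.
- copier: Dark flatbed copier, 450 wide (y), 310 deep (x), fixed. Origin: centre of the underside; x from its front (robot side) to its rear, y to its left, z up. Platen and lid take the right 354; a key strip 90 wide runs front to rear along the left edge (y 135..225, top z 150). Glass z 122, shut lid's top z 154. Output tray juts 75 out in front, 27 high; paper support behind the lid to z 170.
- power_key_top (a point): Centre of the top of the power key: round, 20 diameter, marked with the power sign (broken ring and bar), halfway along the key strip, at x 12, y 180 in the copier's frame. Its top stands 6 above the strip.
- power_key (a joint): Travel of the power key: 0 up, 0.004 m fully in. Spring key, straight down: needs 2.4 N to start and 4.8 N to reach the bottom, where its top is still 2 above the strip; springs back up.
- start_key_top (a point): Centre of the top of the start key: the largest round key, 30 diameter, marked with a diamond, at the front end of the key strip, at x -112, y 180 in the copier's frame. Its top stands 6 above the strip.
- start_key (a joint): Travel of the start key: 0 up, 0.004 m fully in; springs and height as for the power key.
- stop_key (a joint): Travel of the stop key (0 up, 0.004 m in): small 16 x 16 square key with a cross, between start and power key at x -56, y 199 in the copier's frame, top 6 above the strip. Not to be pressed.
- paper_key (a joint): Travel of the paper key (0 up, 0.004 m in): oblong 12 x 26 key beside the stop key, at x -56, y 161 in the copier's frame, top 6 above the strip. Not to be pressed.
- platen_lid (a joint): Lid angle: 0 shut, grows as it opens (0.35 to 0.6 rad at the start). Lid 350 wide, 296 from the hinge at the rear to the front edge, 24 thick (open, up to 325 above the desk), 0.55 kg. A stiff hinge holds it wherever it is left, even slightly open; 1 to 5 N at the push point moves it. As it shuts, that point moves on an arc about the hinge line, down and towards the front.
- lid_push (a point): Where to push the lid: on its upper face, in the middle of its width, 51 from the front edge and 245 from the hinge line. The point's height includes the lid's thickness (24 above the lid's underside, where the hinge line lies).
- lid_hinge (a point): Middle of the lid's hinge line, which runs along the copier's y axis: at x 148, y -47, z 130 in the copier's frame.
- power_strip: Ivory three-way power strip, 280 long (its x), 60 wide, 41 high, fixed to the desk to the right of the copier. Origin: centre of the underside; x points along it from the rocker end (nearest the robot) to the cord end. Three round sockets; a dark plug stands 72 high in the one 82 beyond the centre.
- rocker_raised_end (a point): On the upper face of the rocker's raised half, 3 from its outer end and 14.5 from the pivot: where to press straight down. The raised half is the one away from the sockets (towards the robot); off, this point is 9 above the pivot line, on, 4 above it.
- strip_rocker (a joint): Angle of the dark rocker (22 wide, 34 long along the strip; pivot line across the strip at x -105, z 43 in its frame): 0 off, 0.34 rad fully on. Its face is a shallow V: off, the half towards the sockets is level and the other slopes up; fully on, the half towards the robot is level, 6 above the strip's top. About 2 N tips it; it stays where it is left.
- booklet: Dark red booklet, 125 x 88 x 5, lying on the copier's glass, loose. Origin: centre of the underside. Stays there; the shut lid clears it by 3.
- staple_box: Small cardboard box, 36 x 56 x 18, loose on the rear end of the key strip. Origin: centre of the underside. Leave alone.
- drink_can: Drink can, 66 diameter, 115 high, standing on the desk. Origin: centre of the underside. Leave alone.
- mug: White mug, 80 diameter, 92 high, standing on the desk. Origin: centre of the underside. Leave alone.
- phone: Phone, 146 x 72 x 9, lying left of the copier. Origin: centre of the underside. Leave alone.
- stapler: Stapler, 145 x 36 x 50, right of the power strip. Origin: centre of the underside. Leave alone.
- marker: Marker pen, 120 x 21 x 15, on the desk before the rocker end of the strip. Origin: underside, near the middle. Leave alone.

How it is judged:
On the way, in this order (a step that is already met when the one before it is completed fails the run):
1. the strip's rocker is pressed over to on (value of joint strip_rocker above 0.27 rad), for 0.2 s.
2. with the strip on, the power key is pressed in (value of joint strip_rocker above 0.27 rad and value of joint power_key above 0.0025 m), for 0.1 s.
3. the lid is pushed fully shut, the power key being up again (value of joint strip_rocker above 0.27 rad and value of joint platen_lid below 0.03 rad and value of joint power_key below 0.001 m), for 0.2 s.
4. with the lid shut, the start key is pressed in (value of joint strip_rocker above 0.27 rad and value of joint platen_lid below 0.03 rad and value of joint start_key above 0.0025 m), for 0.1 s.
At the end, for the whole second after the job is handed in: The rocker stands on (over 0.27 of its 0.34 rad), the lid is shut (under 0.03 rad), all keys are up (under 1 mm), and the booklet and the other loose things are within 20 mm of where they were (all of step 3 and value of joint each of start_key, stop_key, paper_key below 0.001 m and not (distance of booklet from where it was at the start of the episode above 0.02 m) and not (distance of staple_box from where it was at the start of the episode above 0.02 m) and not (distance of drink_can from where it was at the start of the episode above 0.02 m) and not (distance of mug from where it was at the start of the episode above 0.02 m) and not (distance of phone from where it was at the start of the episode above 0.02 m) and not (distance of stapler from where it was at the start of the episode above 0.02 m) and not (distance of marker from where it was at the start of the episode above 0.02 m)); the robot touches nothing.
It fails at once if the start key pressed with the lid not shut (value of joint start_key above 0.002 m and value of joint platen_lid above 0.06 rad).
It fails at once if the stop key or the paper key pressed (value of joint any of stop_key, paper_key above 0.002 m).
It fails at once if the lid slammed (closing faster than 2.5 rad/s) (velocity of joint platen_lid below -2.5 rad/s).
It fails at once if the lid lifted (opening faster than 0.3 rad/s, or beyond 0.7 rad) (value of joint platen_lid above 0.7 rad or (value of joint platen_lid above 0.12 rad and velocity of joint platen_lid above 0.3 rad/s)).
It fails at once if a loose thing lifted or shifted by more than 20 mm (distance of any of booklet, staple_box, drink_can, mug, phone, stapler, marker from where it was at the start of the episode above 0.02 m).
It also fails if it takes over 61 s, if anything falls off the work surface, if the arm or the gripper's body presses on something with over 40 N, if the wrist force passes 120 N, or if a joint passes its speed limit or range.

ROBOT

A 6-joint arm with a two-finger parallel gripper is mounted at the origin on the work surface. World frame = base frame: x ahead of the robot, y to its left, z up, the work surface at z = 0. Lengths are in m, angles in rad, forces in N, time in s.
With the tool pointing down it reaches from about 0.25 to 0.775 m from the base axis. Payload 4 kg.
Tool frame: the origin (TCP) lies at the centre of the arm's flange, where the gripper is bolted on; the fingertips stand 199 mm ahead of it and the grasp point (between the pads) lies 180 mm ahead of it; z points along the fingers, y is the line along which they close (so a half turn about z gives the same grasp; the last joint's range is limited). The gripper opens to 94 mm and grips with 3 to 60 N. Pads are 16 mm wide; open, the fingers measure 119 mm over their backs; the gripper's body (75 mm by 177 mm) begins 78 mm behind the grasp point.
Start: joints at [-1.262, 0.087, 1.371, -0, 1.684, -0.103], TCP at [0.22, -0.504, 0.405] pointing down, gripper open.
Joint ranges: [-3.1, 3.1], [-0.76, 2.03], [0.27, 2.55], [-1.08, 4.22], [0.17, 2.65], [-2.57, 2.57]. Speed limits (rad/s): [2.79, 2.79, 3.14, 3.14, 3.14, 3.14].

INTERFACE

Orientations are given as [roll, pitch, yaw] about the fixed x, y, z axes, in that order (R = Rz(yaw) Ry(pitch) Rx(roll)).
In Python, from bench import robot, eyes, models gives the robot as it stands.
- The arm moves only by the tool step_arm, never from a script. Its argument "commands" is a list that holds one entry, the list of rows, each a list of 7 numbers: the shift along the tool's x, y, z in mm, then the turn, a rotation vector about the tool's x, y, z in rad, then the finger opening in mm, from 0 to 94. In form: [[[tx, ty, tz, wx, wy, wz, gripper], ...]]. A call has 1 to 20 rows; each row shifts and turns the commanded pose from where the row before left it, along the tool's axes as they then stand; what a row does not reach is not made up. A row lasts 1/8 s, in which the tool goes at most 62.5 mm and 10.7 degrees, less where a joint would pass 70% of its speed; a pose out of reach is approached as far as the arm can. A call is refused whole if a number of a shift passes 62.5 or a number of a turn 0.188, either way. A call with a gripper value outside its range is refused whole. The fingers move at their own pace and stop on an object; the grip force is fixed at half the most. Time passes only in rows, so rows that do not move let the fingers close. It gives the time, the measured TCP pose, the force, the opening and the grip force at its end, in the units of the state.
- robot.get_obs(): the state, without advancing time (a new reading comes with each control period).
- eyes.snapshot(name): name is "scene" or "top" or "wrist"; returns a dict with "color" (400x640x3 uint8, red, green, blue), "camera_matrix" (3x3 intrinsics, pixels), "eye" and "rotation" of the camera in the world; the wrist camera has in their place "tool_from_camera" (4x4, takes a point from camera to tool coordinates, whose origin is the TCP and whose axes are the flange's). Camera axes: x right, y up, looking along -z (the intrinsics and any distortion apply to the point x, -y, -z); pixel columns grow to the right and rows downward; lengths in m; the calibration is good to about 2 mm. A picture is of the moment at which its call begins: read the wrist's pose just before it. There is no depth.
- robot.close_job(): hands the job in; it is judged then, once.
Trained networks look in a picture, given as the dict that the camera call returned (one of the last four; its "shot" number tells which), for a name from the list of things; names that differ only in an ending like _2 or _b are one class to them, and where a whole thing is asked for, a point or a joint stands for the part that bears it (a point fixed in the world has none). Each returns a list of dicts, best first, with "confidence" (0 to 1); they miss things now and then, are a little off and sometimes report something else, mostly with a low value. They report only what shows in the picture. A call takes as long as a camera call.
- models.masks_of(picture, query): "mask" (400x640 bool, what is visible of it) and "xy" ([column, row] in pixels, amid what is visible of it).
- models.tip_of(picture, query): "xy" ([column, row] in pixels: a listed point, or the origin of a listed thing).
The state is a dict: "time": time; "joint_positions": joint angles; "qvel": joint speeds; "joint_torque": joint torques, N m; "tool_pos": TCP position; "ee_rot": TCP orientation; "wrist_force": force on the tool from outside, world axes, zero at the start; "wrist_torque": the same for the moment, N m; "width": finger opening in m; "finger_force": force on a finger pad.
Only numpy, scipy, OpenCV 4.12 (cv2) and the standard library are available. Lean on these libraries where they do the work, as an engineer would, in place of code of your own. Each camera call takes 0.05 s, during which the arm holds its last target. There are 200 camera calls.

## Working session

There is one attempt and no reset: what is moved stays moved. The work goes in short steps, Python scripts to look and compute and a tool call to move; the robot and the scene stay as the last step left them, time stands still between calls to the robot, and variables do not carry over. Pictures are saved under pics/ and viewed, at most 10 in all, crops included, and the job is handed in when it is done.

Besides the shell and the picture viewer there is one more tool, called after ">>>" as a command line: name --argument value ..., lists and objects as JSON in quotes. step_arm: Moves the arm, as the interface text tells. Its arguments: {"type":"object","properties":{"commands":{"type":"array"}},"required":["commands"]}

```bash
mkdir -p pics; cat > h.py <<'E'
import numpy as np, cv2
from bench import robot, eyes, models
from scipy.spatial.transform import Rotation as R
def cam(p, obs=None):
    K=np.array(p["camera_matrix"])
    if "eye" in p: return K,np.array(p["eye"]),np.array(p["rotation"])
    T=np.array(p["tool_from_camera"]); Rt=R.from_euler('xyz',obs["ee_rot"]).as_matrix()
    return K,Rt@T[:3,3]+np.array(obs["tool_pos"]),Rt@T[:3,:3]
def ray(p,xy,obs=None):
    K,e,r=cam(p,obs); d=np.linalg.inv(K)@[xy[0],xy[1],1]; return e,r@(d*[1,-1,-1])
def at_z(p,xy,z,obs=None):
    e,d=ray(p,xy,obs); return e+d*(z-e[2])/d[2]
def proj(p,X,obs=None):
    K,e,r=cam(p,obs); c=r.T@(np.array(X)-e); q=K@(c*[1,-1,-1]); return q[:2]/q[2]
def save(p,n): cv2.imwrite("pics/"+n,p["color"][:,:,::-1])
E
python3 - <<'E'
from h import *
o=robot.get_obs(); print(o["time"],o["tool_pos"],o["ee_rot"],o["wrist_force"])
for c in ("top","scene"):
    p=eyes.snapshot(c); save(p,c+"0.png"); print(c,p.keys(),p["eye"])
    for n,z in (("power_key_top",.156),("start_key_top",.156),("rocker_raised_end",.052),("lid_push",.25),("lid_hinge",.13),("copier",0),("power_strip",0),("stop_key",.156),("staple_box",.15),("drink_can",0),("mug",0),("marker",0)):
        r=(models.masks_of if n=="stop_key" else models.tip_of)(p,n)[:1]
        for a in r: print(n,np.round(a["xy"],1),round(a["confidence"],2),np.round(at_z(p,a["xy"],z),4))
E
```

```text
0.0 [ 0.22009257 -0.50391899  0.40350429] [-3.13937873e+00 -2.44710253e-04  4.11761283e-01] [ 0.95297563  0.04448548 -0.66823936]
top dict_keys(['color', 'camera_matrix', 'eye', 'rotation', 'shot']) [ 0.29120594 -0.02487273  1.60436553]Traceback (most recent call last):
  File "<stdin>", line 7, in <module>
  File "h.py", line 12, in at_z
    e,d=ray(p,xy,obs); return e+d*(z-e[2])/d[2]
                                           ~^^^
IndexError: invalid index to scalar variable.
```

```bash
sed -i 's|return K,np.array(p\["eye"\]),np.array(p\["rotation"\])|return K,np.array(p["eye"]),R.from_euler("xyz",p["rotation"]).as_matrix()|' h.py
python3 - <<'E'
from h import *
for c in ("top","scene"):
    p=eyes.snapshot(c); save(p,c+"0.png"); print(c,p["eye"],p["rotation"])
    for n,z in (("power_key_top",.156),("start_key_top",.156),("rocker_raised_end",.052),("lid_push",.25),("lid_hinge",.13),("copier",0),("power_strip",0),("stop_key",.156),("staple_box",.15),("drink_can",0),("mug",0),("marker",0)):
        r=(models.masks_of if n=="stop_key" else models.tip_of)(p,n)[:1]
        for a in r: print(n,np.round(a["xy"],1),round(a["confidence"],2),np.round(at_z(p,a["xy"],z),4))
E
```

```text
top [ 0.29120594 -0.02487273  1.60436553] [ 0.16984832 -0.01247507 -1.58031243]
power_key_top [209.4 190.1] 0.45 [0.5865 0.2711 0.156 ]
start_key_top [210.6 229.2] 0.59 [0.4742 0.2647 0.156 ]
rocker_raised_end [421.9 221.9] 0.53 [ 0.5046 -0.355   0.052 ]
lid_push [291. 204.] 0.67 [0.5281 0.0343 0.25  ]
lid_hinge [282.4 135.1] 0.86 [0.7566 0.065  0.13  ]
power_strip [416.5 190.2] 0.84 [ 0.6134 -0.3532  0.    ]
staple_box [211.6 152. ] 0.78 [0.7005 0.269  0.15  ]
drink_can [417.3 189.9] 0.74 [ 0.6144 -0.3558  0.    ]
mug [370.4 285.8] 0.57 [ 0.3147 -0.1988  0.    ]
marker [428.3 269.8] 0.82 [ 0.362  -0.3795  0.    ]
scene [ 1.26342938 -0.71671328  1.04434135] [0.82097189 0.01661191 0.81434582]
rocker_raised_end [233.  257.8] 0.45 [ 0.4954 -0.3638  0.052 ]
lid_push [337.  149.4] 0.91 [0.5239 0.0314 0.25  ]
lid_hinge [391.4 210.8] 0.56 [0.7363 0.0475 0.13  ]
power_strip [265.6 292.3] 0.66 [ 0.6232 -0.3508  0.    ]
staple_box [425.2 167.5] 0.74 [0.6971 0.2592 0.15  ]
drink_can [434.7 171.4] 0.94 [0.6403 0.4294 0.    ]
mug [246.4 209. ] 0.69 [ 0.3118 -0.1898  0.    ]
marker [212.2 243.9] 0.6 [ 0.3632 -0.3604  0.    ]
```

View pics/top0.png

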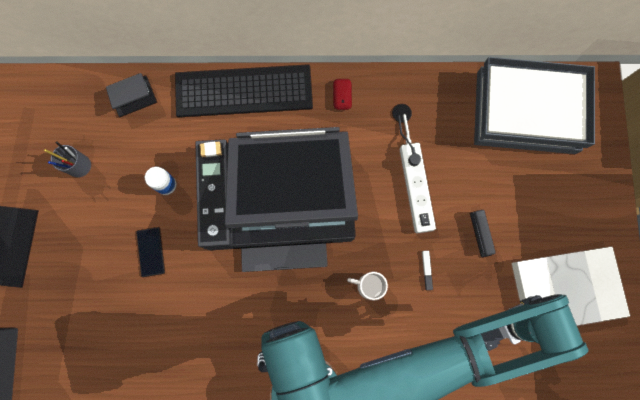

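View pics/scene0.png

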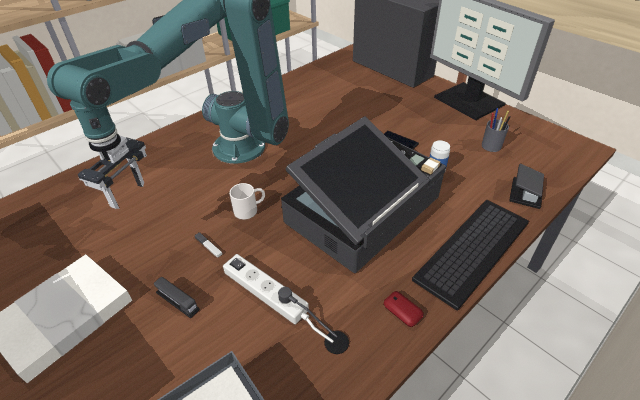

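```bash
python3 - <<'E'
from h import *
o=robot.get_obs();p=eyes.snapshot("wrist");print(np.round(p["tool_from_camera"],3),p["camera_matrix"])
q=eyes.snapshot("top")
a=at_z(q,(424,218),.045);b=at_z(q,(414.5,158),.072);d=b-a;print(a,b,np.arctan2(d[1],d[0]))
for u in ((211,187),(213,230)): print(at_z(q,u,.156))
Rt=R.from_euler('xyz',o["ee_rot"]).as_matrix();print(Rt)
print(Rt.T@(np.array([.42,-.36,.33])-o["tool_pos"]))
E
```

```text
[[-0.001  0.962  0.273  0.08 ]
 [ 1.     0.001 -0.     0.001]
 [-0.     0.273 -0.962  0.019]
 [ 0.     0.     0.     1.   ]] [[331.07486127   0.         324.31337623]
 [  0.         331.07486127 195.67412667]
 [  0.           0.           1.        ]]
[ 0.51750526 -0.36348236  0.045     ] [ 0.69971436 -0.33649692  0.072     ] 0.1470326653299214
[0.59553723 0.26677048 0.156     ]
[0.47183633 0.25791124 0.156     ]
[[ 9.16408135e-01  4.00245089e-01 -6.10909732e-06]
 [ 4.00245088e-01 -9.16408134e-01 -4.88604955e-05]
 [-2.51545998e-05  4.23310193e-05 -9.99999999e-01]]
[ 0.24081718 -0.05199931  0.07467914]
```

>>> step_arm --commands '[[[43,-3,10,0,0,0.0,0],[43,-3,10,0,0,0.05,0],[43,-3,10,0,0,0.05,0],[43,-3,10,0,0,0.05,0],[43,-3,10,0,0,0.05,0],[43,-3,10,0,0,0.05,0],[43,-3,10,0,0,0.015,0],[0,0,0,0,0,0,0],[0,0,0,0,0,0,0]]]'

```text
time: 2.62
tool_pos: [0.4996, -0.3943, 0.3347]
ee_rot: [3.141, 0.001, 0.147]
wrist_force: [0.5, 0.1, 0.1]
width: 0.0072
finger_force: 0.0
```

```bash
python3 - <<'E'
from h import *
o=robot.get_obs();p=eyes.snapshot("wrist");save(p,"w1.png");print(o["time"],o["tool_pos"],o["ee_rot"],o["wrist_force"],o["width"],np.abs(o["qvel"]).max())
for n,z in (("rocker_raised_end",.052),("power_strip",0)):
    for a in models.tip_of(p,n)[:2]: print(n,np.round(a["xy"],1),round(a["confidence"],2),np.round(at_z(p,a["xy"],z,o),4))
for a in models.masks_of(p,"strip_rocker")[:1]: print(a["xy"],a["confidence"],cv2.minAreaRect(np.argwhere(a["mask"])[:,::-1].astype(np.float32)), at_z(p,a["xy"],.047,o))
for a in models.masks_of(p,"power_strip")[:1]: print(a["xy"],a["confidence"],cv2.minAreaRect(np.argwhere(a["mask"])[:,::-1].astype(np.float32)))
print(proj(p,np.array(o["tool_pos"])+[0,0,-.199],o))
E
```

```text
2.625 [ 0.49955733 -0.394284    0.33465132] [3.14145322e+00 8.12611021e-04 1.47000501e-01] [0.50133841 0.06273875 0.06966841] 0.007164397518865496 0.020776844642411783
rocker_raised_end [288.4 196.1] 0.8 [ 0.5003 -0.3647  0.052 ]
power_strip [294.6  50.1] 0.82 [ 0.6183 -0.3509  0.    ]
[290.4, 177.4] 0.79 ((291.5, 177.0), (40.0, 27.0), 90.0) [ 0.51503929 -0.36406851  0.047     ]
[289.2, 104.2] 0.94 ((289.0, 106.5), (213.0, 78.0), 90.0)
[323.53582394 243.36908998]
```

View pics/w1.png

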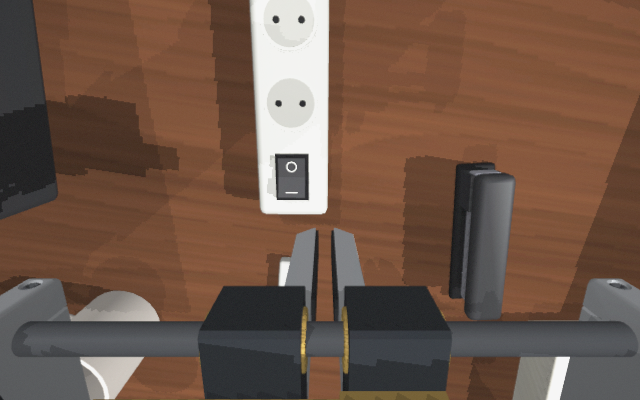

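>>> step_arm --commands '[[[5,-14,15,0,0,0,0],[0,-15,15,0,0,0,0],[0,0,20,0,0,0,0],[0,0,15,0,0,0,0],[0,0,10,0,0,0,0],[0,0,5,0,0,0,0],[0,0,4,0,0,0,0],[0,0,3,0,0,0,0],[0,0,2,0,0,0,0],[0,0,0,0,0,0,0]]]'

```text
time: 4.12
tool_pos: [0.5006, -0.365, 0.2467]
ee_rot: [3.14, -0.001, 0.147]
wrist_force: [-2.2, 1.0, 4.4]
width: 0.0004
finger_force: 2.1
```

>>> step_arm --commands '[[[0,0,2,0,0,0,0],[0,0,2,0,0,0,0],[0,0,0,0,0,0,0],[0,0,0,0,0,0,0]]]'

```text
time: 4.62
tool_pos: [0.5005, -0.3649, 0.2464]
ee_rot: [3.139, -0.001, 0.147]
wrist_force: [-7.0, 3.8, 16.9]
width: 0.0005
finger_force: 8.7
```

>>> step_arm --commands '[[[0,0,-5,0,0,0,0],[0,0,-15,0,0,0,0],[0,0,-35,0,0,0,0],[0,0,-45,0,0,0,0],[0,0,0,0,0,0,0]]]'

```text
time: 5.25
tool_pos: [0.5014, -0.3652, 0.3471]
ee_rot: [3.134, -0.007, 0.147]
wrist_force: [1.2, -0.5, -0.2]
width: 0.0004
finger_force: 0.0
```

```bash
python3 - <<'E'
from h import *
o=robot.get_obs();p=eyes.snapshot("wrist");print(o["time"],o["tool_pos"],o["joint_positions"])
c=p["color"][100:260,220:420];cv2.imwrite("pics/w2.png",cv2.resize(c[:,:,::-1],None,fx=3,fy=3))
E
```

```text
5.25 [ 0.50141973 -0.36518558  0.34710026] [-7.20943921e-01  2.56804688e-01  1.28933713e+00  4.15869588e-04
  1.58526732e+00  7.02813187e-01]
```

View pics/w2.png

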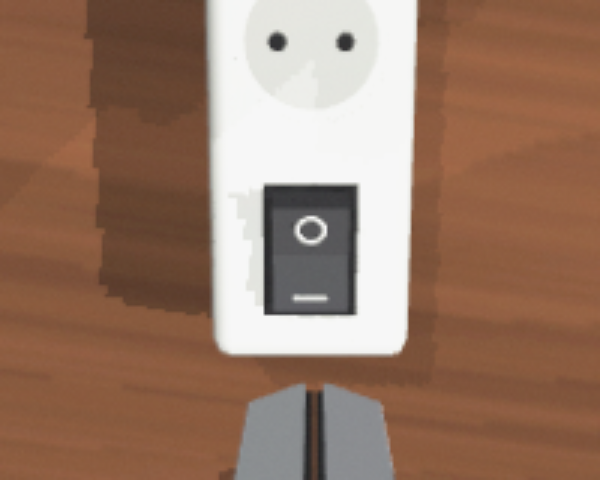

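>>> step_arm --commands '[[[0,0,-25,0,0,-0.186,0],[0,0,-25,0,0,-0.186,0],[0,0,-25,0,0,-0.186,0],[0,0,-25,0,0,-0.186,0],[0,0,-25,0,0,-0.186,0],[0,0,-25,0,0,-0.186,0],[0,0,-25,0,0,-0.186,0],[0,0,-25,0,0,-0.186,0]]]'

```text
time: 6.3
tool_pos: [0.5011, -0.3651, 0.5398]
ee_rot: [-3.139, -0.003, 1.641]
wrist_force: [1.1, -1.4, 0.1]
width: 0.0007
finger_force: 0.0
```

>>> step_arm --commands '[[[51,11,0,0,0,0,0],[52,11,0,0,0,0,0],[52,11,0,0,0,0,0],[52,11,0,0,0,0,0],[52,11,0,0,0,0,0],[52,11,0,0,0,0,0],[52,11,0,0,0,0,0],[52,11,0,0,0,0,0],[52,11,0,0,0,0,0],[52,10,0,0,0,0,0],[52,10,0,0,0,0,0],[49,10,0,0,0,0,0],[0,0,0,0,0,0,0],[0,0,0,0,0,0,0]]]'

```text
time: 8.05
tool_pos: [0.5901, 0.2623, 0.5396]
ee_rot: [-3.138, 0.001, 1.635]
wrist_force: [0.2, -0.7, -0.6]
width: 0.0007
finger_force: 0.0
```

```bash
cat > look.py <<'E'
from h import *; import sys
o=robot.get_obs();p=eyes.snapshot("wrist");save(p,sys.argv[1]);print(o["time"],o["tool_pos"],o["ee_rot"],o["joint_positions"])
for n,z in (("power_key_top",.156),("start_key_top",.156),("lid_push",.24),("lid_hinge",.13)):
    for a in models.tip_of(p,n)[:2]: print(n,np.round(a["xy"],1),round(a["confidence"],2),np.round(at_z(p,a["xy"],z,o),4))
for n in ("power_key","start_key","stop_key","paper_key","staple_box"):
  for a in models.masks_of(p,n)[:1]: print(n,a["xy"],a["confidence"], at_z(p,a["xy"],.156,o))
print(proj(p,np.array(o["tool_pos"])+[0,0,-.199],o))
E
python3 look.py w3.png
```

```text
8.05 [0.59011586 0.2622954  0.5396388 ] [-3.13838275e+00  1.45681948e-03  1.63490111e+00] [ 3.30628678e-01  3.33409378e-01  8.12664612e-01 -6.15527892e-04
  1.99899885e+00  2.66271617e-01]
power_key_top [331.1 171. ] 0.67 [0.597  0.2666 0.156 ]
start_key_top [216.2 168.2] 0.96 [0.4685 0.2616 0.156 ]
power_key [330.6, 168.7] 0.78 [0.59625471 0.26920398 0.156     ]
start_key [219.6, 171.2] 0.81 [0.47222593 0.2584176  0.156     ]
stop_key [271.4, 155.5] 0.55 [0.52988279 0.27983196 0.156     ]
paper_key [269.2, 183.4] 0.76 [0.5280119  0.24788297 0.156     ]
staple_box [433.7, 174.6] 0.91 [0.71221807 0.26987364 0.156     ]
[324.2284434  241.32958834]
```

View pics/w3.png

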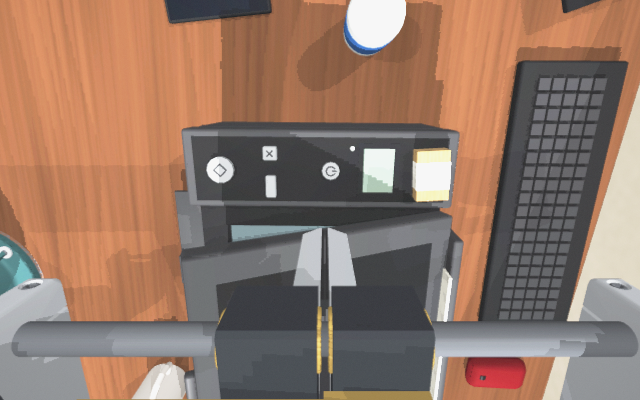

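>>> step_arm --commands '[[[6,6,20,0,0,0,0],[0,0,35,0,0,0,0],[0,0,40,0,0,0,0],[0,0,35,0,0,0,0],[0,0,25,0,0,0,0],[0,0,10,0,0,0,0],[0,0,5,0,0,0,0],[0,0,0,0,0,0,0]]]'

```text
time: 9.55
tool_pos: [0.5953, 0.2688, 0.3722]
ee_rot: [3.141, -0.0, 1.635]
wrist_force: [-0.1, 0.1, -0.3]
width: 0.0002
finger_force: 0.0
```

```bash
python3 look.py w4.png
```

```text
9.55 [0.5953379  0.26876955 0.37217173] [ 3.14055877e+00 -2.54221754e-04  1.63490084e+00] [ 3.37313233e-01  3.25645697e-01  1.15322657e+00 -3.43132984e-05
  1.66165626e+00  2.73205715e-01]
power_key_top [322.9 234.5] 0.68 [0.5955 0.2663 0.156 ]
start_key_top [127.8 234.3] 0.57 [0.4711 0.2586 0.156 ]
power_key [325.6, 224.2] 0.56 [0.59678433 0.27341779 0.156     ]
start_key [131.8, 230.3] 0.9 [0.47393414 0.2615527  0.156     ]
stop_key [218.4, 205.0] 0.95 [0.52932432 0.28194697 0.156     ]
paper_key [221.3, 254.9] 0.6 [0.5303949  0.24791032 0.156     ]
staple_box [503.8, 239.8] 0.82 [0.711837   0.26993723 0.156     ]
[322.78612976 241.86792269]
```

View pics/w4.png

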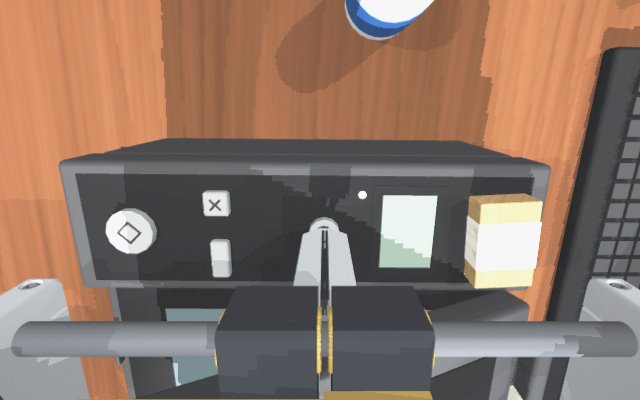

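>>> step_arm --commands '[[[0,0,10,0,0,0,0],[0,0,5,0,0,0,0],[0,0,3,0,0,0,0],[0,0,3,0,0,0,0],[0,0,2,0,0,0,0],[0,0,0,0,0,0,0],[0,0,0,0,0,0,0]]]'

```text
time: 10.92
tool_pos: [0.5946, 0.2684, 0.3515]
ee_rot: [3.141, -0.0, 1.635]
wrist_force: [-5.0, -1.5, 9.0]
width: 0.0008
finger_force: 4.7
```

>>> step_arm --commands '[[[0,0,-5,0,0,0,0],[0,0,-25,0,0,0,0],[0,0,-40,0,0,0,0],[0,0,-45,0,0,0,0],[0,0,-45,0,0,0,0],[0,0,-38,0,0,0,0],[-20,-8,0,0,0,0,0],[-45,-16,0,0,0,0,0],[-50,-16,0,0,0,0,0],[-50,-16,0,0,0,0,0],[-40,-16,0,0,0,0,0],[-24,-8,0,0,0,0,0],[0,0,0,0,0,0,0],[0,0,0,0,0,0,0]]]'

```text
time: 12.68
tool_pos: [0.5304, 0.0354, 0.5463]
ee_rot: [3.141, -0.0, 1.635]
wrist_force: [0.9, 0.3, -1.2]
width: 0.0005
finger_force: 0.0
```

```bash
python3 look.py w5.png; python3 - <<'E'
from h import *
from scipy.optimize import least_squares
t=eyes.snapshot("top");s=eyes.snapshot("scene")
for p in (t,s):
  for n in ("lid_push",): print([ (np.round(a["xy"],1),round(a["confidence"],2)) for a in models.tip_of(p,n)[:1]])
e1,d1=ray(t,(291,204));e2,d2=ray(s,(337,149.4))
u=np.linalg.lstsq(np.c_[d1,-d2],e2-e1,rcond=None)[0];print(e1+d1*u[0],e2+d2*u[1])
E
```

```text
12.675 [0.53037522 0.03543015 0.54633348] [ 3.14137907e+00 -4.50239805e-04  1.63519089e+00] [-4.01135580e-02  6.23552739e-02  1.11811890e+00  5.08259598e-04
  1.96095299e+00 -1.04314730e-01]
start_key_top [324.5 195.8] 0.51 [0.5331 0.0094 0.156 ]
lid_push [324.2 193.9] 0.85 [0.5311 0.0349 0.24  ]
lid_hinge [495.8 172.1] 0.97 [0.7407 0.0453 0.13  ]
power_key [395.0, 134.1] 0.7 [0.60645662 0.08517197 0.156     ]
start_key [395.0, 131.6] 0.56 [0.60612481 0.0878828  0.156     ]
[323.06528073 241.92854311]
[(array([212.2, 187.5]), 0.55)]
[(array([339.6, 149.8]), 0.57)]
[0.52782413 0.03420515 0.25168679] [0.52480173 0.03048349 0.25099555]
```

>>> step_arm --commands '[[[0,0,20,0,0,0,0],[0,0,30,0,0,0,0],[0,0,20,0,0,0,0],[0,0,8,0,0,0,0],[0,0,5,0,0,0,0],[0,0,4,0,0,0,0],[0,0,4,0,0,0,0],[0,0,4,0,0,0,0],[0,0,4,0,0,0,0],[0,0,4,0,0,0,0]]]'

```text
time: 14.62
tool_pos: [0.53, 0.035, 0.4443]
ee_rot: [3.14, 0.0, 1.635]
wrist_force: [-0.4, 0.5, 3.3]
width: 0.0003
finger_force: 1.2
```

>>> step_arm --commands '[[[0,-2,5,0,0,0,0],[0,-2,5,0,0,0,0],[0,-2,5,0,0,0,0],[0,-2,5,0,0,0,0],[0,-2,5,0,0,0,0],[0,-2,5,0,0,0,0],[0,-2,5,0,0,0,0],[0,-2,5,0,0,0,0],[0,-1,5,0,0,0,0],[0,-1,5,0,0,0,0],[0,-1,5,0,0,0,0],[0,-1,5,0,0,0,0],[0,-1,5,0,0,0,0],[0,-1,5,0,0,0,0],[0,-1,5,0,0,0,0],[0,0,5,0,0,0,0],[0,0,3,0,0,0,0],[0,0,2,0,0,0,0],[0,0,0,0,0,0,0]]]'

```text
time: 17.0
tool_pos: [0.5072, 0.0335, 0.3583]
ee_rot: [3.141, 0.0, 1.635]
wrist_force: [0.3, 0.8, -0.4]
width: 0.0005
finger_force: 0.0
```

>>> step_arm --commands '[[[0,0,3,0,0,0,0],[0,0,2,0,0,0,0],[0,0,2,0,0,0,0],[0,0,2,0,0,0,0],[0,0,0,0,0,0,0],[0,0,0,0,0,0,0]]]'

```text
time: 17.75
tool_pos: [0.5066, 0.0335, 0.3534]
ee_rot: [3.139, 0.001, 1.635]
wrist_force: [-6.0, -0.4, 13.8]
width: -0.0
finger_force: 7.3
```

>>> step_arm --commands '[[[0,0,-5,0,0,0,0],[0,0,-15,0,0,0,0],[0,0,-15,0,0,0,0],[17,-1,-10,0,0,0,0],[40,-4,0,0,0,0,0],[45,-4,0,0,0,0,0],[45,-4,0,0,0,0,0],[40,-4,0,0,0,0,0],[25,-2,0,0,0,0,0],[15,-2,0,0,0,0,0],[0,0,0,0,0,0,0],[0,0,0,0,0,0,0]]]'

```text
time: 19.25
tool_pos: [0.4717, 0.2582, 0.3947]
ee_rot: [3.142, 0.001, 1.634]
wrist_force: [0.5, -0.5, -0.2]
width: 0.0006
finger_force: 0.0
```

```bash
python3 look.py w6.png
```

```text
19.25 [0.47170626 0.25821088 0.39470468] [3.14150830e+00 6.01345467e-04 1.63411476e+00] [ 3.95563943e-01  6.21384874e-02  1.41712422e+00 -5.98483770e-04
  1.66244633e+00  3.32190744e-01]
power_key_top [501.6 216.9] 0.88 [0.5966 0.2673 0.156 ]
start_key_top [322.7 215.1] 0.73 [0.4711 0.2608 0.156 ]
start_key_top [502.1   9. ] 0.43 [0.5695 0.3966 0.156 ]
lid_push [499.4 215.1] 0.63 [0.546  0.2948 0.24  ]
power_key [501.3, 218.5] 0.78 [0.59658859 0.26607197 0.156     ]
start_key [327.6, 213.8] 0.73 [0.47450635 0.26194679 0.156     ]
stop_key [407.8, 188.0] 0.96 [0.52807789 0.28397934 0.156     ]
paper_key [399.1, 238.3] 0.85 [0.52675027 0.24666484 0.156     ]
staple_box [631.9, 234.1] 0.71 [0.69198597 0.26021047 0.156     ]
[323.10804998 241.59991197]
```

View pics/w6.png

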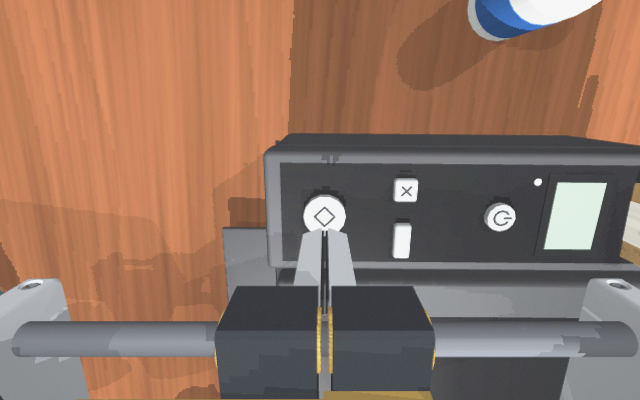

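>>> step_arm --commands '[[[2,0,15,0,0,0,0],[0,0,12,0,0,0,0],[0,0,8,0,0,0,0],[0,0,4,0,0,0,0],[0,0,3,0,0,0,0],[0,0,2,0,0,0,0],[0,0,2,0,0,0,0],[0,0,0,0,0,0,0],[0,0,0,0,0,0,0]]]'

```text
time: 20.88
tool_pos: [0.4711, 0.2606, 0.3514]
ee_rot: [3.14, -0.0, 1.635]
wrist_force: [-6.4, -2.3, 10.5]
width: 0.0007
finger_force: 5.2
```

Bottomed at 10.5 N. Rise clear and check the final state.

>>> step_arm --commands '[[[0,0,-5,0,0,0,0],[0,0,-15,0,0,0,0],[0,0,-35,0,0,0,0],[0,0,-45,0,0,0,0],[0,0,-45,0,0,0,0],[0,0,0,0,0,0,0],[0,0,0,0,0,0,0]]]'

```text
time: 21.75
tool_pos: [0.4717, 0.2608, 0.493]
ee_rot: [-3.141, 0.0, 1.635]
wrist_force: [0.5, 0.9, -0.7]
width: 0.0003
finger_force: 0.0
```

```bash
python3 - <<'E'
from h import *
p=eyes.snapshot("scene");save(p,"s9.png")
E
```

```text
(no output)
```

View pics/s9.png

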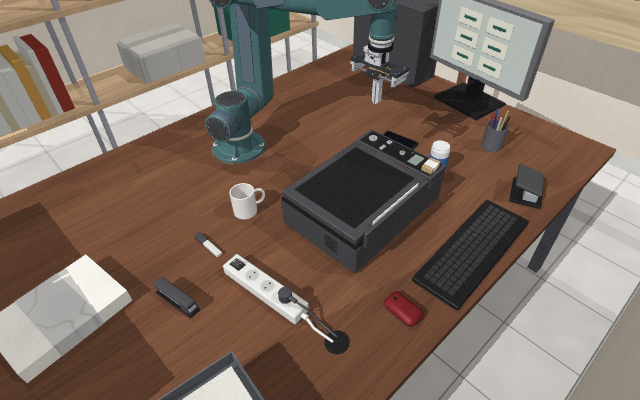

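The lid (around 360,185) is flat shut, the keys are free, and every loose thing stands where it was.

```bash
python3 -c "
from bench import robot
print(robot.close_job())"
```

```text
the job is handed in; nothing more can be done
None
```

I switched the strip on, pressed the power key, shut the lid and pressed the start key, in that order, and handed the job in at about 22 s; the last picture shows the lid flat and the loose things in view unmoved, but the hand-in gave no verdict.

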